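# Park the spring pin of an umbrella stand and tip up its drip pan

## Task

The drip pan of the low umbrella stand is locked by a spring pin through its lever. Push the pin's knob along its slot to draw the pin out of the lever, tip the knob all the way over into the notch in the side of the slot so that it stays parked there, then press the lever's pedal down as far as it goes so that the pan stays tipped up. Leave the things on the boot tray where they are.

Things in the scene. Friction and masses are not known exactly. Their poses are not given: they have to be found in the camera images.
- stand: Low brass and cast-iron stand for folding umbrellas, fixed; base 270 x 425 x 12 mm. Origin on the work surface, straight below the home place of the pin's handle. z up; local y is the direction in which the pin is drawn; the pedal is on the -x side, which faces the robot. In this frame the pin's axis lies along y at x = 0, z = 50 mm.
- slot (a point): On the slot's centre line at the handle's home place, 74 mm up, level with the tops of its two rails; axes as the stand. The rails are 8 mm round brass bars along y, axes at x = 11.5 and -11.5 mm. The front (-x) rail is broken by one notch 15 mm wide along y, where its bars bend out towards -x and down. The notch's place is not reported and varies: its middle lies 38 to 58 mm along +y.
- hoop (a point): Centre of the stand's fixed brass hoop, 170 mm across, 210 mm above the work surface, on two posts on its +x side; an obstacle over the pan.
- pin (a joint): Draw of the steel pin along the stand's +y, in m: 0 = home, its tip through the bore of the lever (lever locked), out of the bore from 0.02, end of travel 0.078. A spring pulls it home with about 2.5 N at 0 and 6 N at 0.06.
- handle (a joint): Tilt of the pin's upright handle about the pin's axis, in rad: about 0 = upright in the slot (it rattles by about 0.15 either way), growing as it tips towards the stand's -x; it can tip over only where the notch is, down to its stop at 1.1 (by its weight, or with a push if it drags on the notch's wall). The spring then holds it against that wall.
- knob (a point): Centre of the round brass knob, 22 mm in diameter, on the end of the handle (a 9 mm rod); 58 mm from the pin's axis, so 108 mm above the work surface when upright.
- lever (a joint): Angle of the cast-iron foot lever, in rad: 0 = up, grows as the pedal is pressed down, stop at 0.30. Stiff: it takes about 8 N at the pedal and stays where it is left. While the pin is home it moves only about 0.08. Its pivot is along the stand's y at x = 60, z = 50 mm.
- pedal (a point): Middle of the top of the lever's pedal, a flat plate 50 x 50 mm; in the stand's frame at x = -105, y = -34, z = 84 mm when up, and z = 34 mm when fully down.
- pan (a joint): Tilt of the copper drip pan (190 x 200 x 26 mm, beside the lever under the hoop), in rad: 0 = flat; linked to the lever, it tips up by 1.6 times the lever's angle, to 0.48.
- boot_jack: Walnut boot jack on the boot tray, 230 x 90 x 55 mm; origin under its middle. Bystander.
- shoehorn: Horn shoehorn on the boot tray, 155 mm long, 36 mm wide; origin under its middle. Bystander.
- key_dish: Round pewter key dish on the boot tray, 84 mm across, 22 mm high; origin under its middle. Bystander.
- rubber_tip: Black rubber umbrella tip standing on the boot tray, 26 mm across, 35 mm high; origin under its middle. Bystander.

How it is judged:
By the outcome, as a careful person would: the job done as asked, in the order asked, and still so for the second after the job is handed in, with the robot touching nothing.
It also fails if it takes over 64 s, if anything falls off the work surface, if the arm or the gripper's body presses on something with over 40 N, if the wrist force passes 120 N, or if a joint passes its speed limit or range.

## Robot

A 6-joint arm with a two-finger parallel gripper is mounted at the origin on the work surface. World frame = base frame: x ahead of the robot, y to its left, z up, the work surface at z = 0. Lengths are in m, angles in degrees, forces in N, time in s.
With the tool pointing down it reaches from about 0.3 to 0.875 m from the base axis. Payload 6.4 kg.
Tool frame: the origin (TCP) lies midway between the tips of the shut fingers; the grasp point (between the pads) lies 19 mm behind it; z points along the fingers, y is the line along which they close (so a half turn about z gives the same grasp; the last joint's range is limited). The gripper opens to 85 mm and grips with 20 to 120 N. Pads are 22 mm wide; open, the fingers measure 114 mm over their backs; the gripper's body (76 mm by 85 mm) begins 54 mm behind the grasp point. The pads swing forward as they close: fully open they stand 13 mm farther back than shut.
Start: joints at [51.835, 10.359, 92.074, -0, 77.567, -11.82], TCP at [0.255, 0.515, 0.231] pointing down, gripper open.
Joint ranges: [-171.53, 171.53], [-51.25, 118.39], [17.06, 147.69], [-65.23, 245.23], [0, 150.52], [-178.68, 178.68]. Speed limits (degrees/s): [147.25, 147.25, 172.46, 180, 180, 180].

## Interface

Orientations are given as [roll, pitch, yaw] about the fixed x, y, z axes, in that order (R = Rz(yaw) Ry(pitch) Rx(roll)).
In Python, from cell import env, viewer, order gives the robot as it stands.
- The arm moves only by the shell command python3 -m handwheel 'ROWS' [OPENING]. ROWS is JSON, one flat list of numbers, 6 for each row, row after row: the shift along the tool's x, y, z scaled (see below), then the turn, a rotation vector about the tool's x, y, z scaled (see below). A call has exactly 5 rows; each row shifts and turns the commanded pose from where the row before left it, along the tool's axes as they then stand; what a row does not reach is not made up. The controller multiplies each number of a shift by 2 cm and each number of a turn by 4 degrees. A row lasts 1/10 s, in which the tool goes at most 50 mm and 8.59 degrees, less where a joint would pass 70% of its speed; a pose out of reach is approached as far as the arm can. A call with a number of a shift or a turn outside -1 to 1 is refused whole. A call with a gripper value outside its range is refused whole. OPENING is the opening, from 0 (shut) to 1 (fully open), set as the call begins (- or left out, the last holds). The fingers move at their own pace and stop on an object; the grip force is fixed at half the most. Time passes only in rows, so rows that do not move let the fingers close, or fill a call up. It gives the time, the measured TCP pose, the force, the opening and the grip force at its end, in the units of the state.
- env.sense(): the state, without advancing time (a new reading comes with each control period).
- viewer.snapshot(name): name is "side" or "top" or "wrist"; returns (picture, depth): 384x512x3 uint8, red, green, blue; 384x512 float32, m along the optical axis (not along the pixel's ray), 0 where there is no reading.
- viewer.camera_model(name): a dict with "fx", "fy", "cx", "cy" (pixels), "R" (3x3) and "t" (3): a world point X has camera coordinates R X + t; the wrist camera has in their place "hand_eye" (4x4, takes a point from camera to tool coordinates, whose origin is the TCP and whose axes are the flange's). Camera axes: x right, y down, z forward; pixel columns grow to the right and rows downward; lengths in m; the calibration is good to about 2 mm. A picture is of the moment at which its call begins: read the wrist's pose just before it. camera_model takes no time and is no camera call.
- order.sign_off(): hands the job in; it is judged then, once.
The state is a dict: "clock": time; "joints": joint angles; "dq": joint speeds; "joint_torque": joint torques, N m; "position": TCP position; "orientation": TCP orientation; "wrist_force": force on the tool from outside, world axes, zero at the start; "torque": the same for the moment, N m; "gripper_width": finger opening in m; "grip_force": force on a finger pad.
Only numpy, scipy, OpenCV 4.12 (cv2) and the standard library are available. Lean on these libraries where they do the work, as an engineer would, in place of code of your own. Each camera call takes 0.05 s, during which the arm holds its last target. There are 200 camera calls.

## Working session

There is one attempt and no reset: what is moved stays moved. The work goes in short steps, Python scripts to look and compute and a shell command to move; the robot and the scene stay as the last step left them, time stands still between calls to the robot, and variables do not carry over. Pictures are saved under pics/ and viewed, at most 10 in all, crops included, and the job is handed in when it is done.

```bash
mkdir -p pics; ls
cat > h.py <<'E'
import numpy as np, cv2
from cell import env, viewer, order
from scipy.spatial.transform import Rotation as Ro
def snap(n):
    s=env.sense(); p,d=viewer.snapshot(n); m=viewer.camera_model(n)
    K=np.array([[m['fx'],0,m['cx']],[0,m['fy'],m['cy']],[0,0,1]])
    if 'hand_eye' in m:
        T=np.eye(4);T[:3,:3]=Ro.from_euler('xyz',s['orientation'],degrees=True).as_matrix();T[:3,3]=s['position']
        C=T@np.array(m['hand_eye'])
    else:
        R=np.array(m['R']);C=np.eye(4);C[:3,:3]=R.T;C[:3,3]=-R.T@np.array(m['t'])
    return p,d,K,C
def cloud(d,K,C):
    v,u=np.mgrid[:d.shape[0],:d.shape[1]]
    P=np.stack([(u-K[0,2])/K[0,0]*d,(v-K[1,2])/K[1,1]*d,d],-1)
    return P@C[:3,:3].T+C[:3,3]
def save(n,p): cv2.imwrite('pics/'+n,cv2.cvtColor(p,cv2.COLOR_RGB2BGR))
E
python3 - <<'E'
from h import *
print(env.sense())
out=[]
for n in ['side','top','wrist']:
    p,d,K,C=snap(n); np.savez(n+'0.npz',p=p,d=d,K=K,C=C); print(n,C.round(3).tolist(),K[0,0]); out.append(p)
save('side0.png',cv2.resize(out[0],(800,600)));save('top0.png',cv2.resize(out[1],(800,600)));save('wrist0.png',out[2])
E
```

```text
pics
{'clock': 0.0, 'joints': array([ 5.18363689e+01,  1.04013410e+01,  9.21314755e+01, -1.00914541e-03,
        7.75647089e+01, -1.18198056e+01]), 'dq': array([ 0.00927373,  0.10815873,  0.01017795, -0.09243736,  0.0794997 ,
        0.02199014]), 'joint_torque': array([-1.11181831e-03, -4.44893575e+01, -3.51319706e+01, -5.96244063e-04,
        9.44548199e-03,  1.40983664e-05]), 'position': array([0.25480855, 0.51486113, 0.23039107]), 'orientation': array([-1.79904341e+02, -1.90123324e-02,  1.53656377e+02]), 'wrist_force': array([-0.22791856, -0.64100618, -0.13851239]), 'torque': array([-0.0747677 ,  0.0010563 ,  0.05481916]), 'grip_force': 0.0, 'gripper_width': 0.08571738361213914}
side [[-0.942, -0.159, 0.296, 0.25], [-0.336, 0.448, -0.828, 1.105], [-0.001, -0.88, -0.475, 0.723], [0.0, 0.0, 0.0, 1.0]] 390.69892892884525
top [[-0.002, -0.997, 0.072, 0.512], [-1.0, 0.002, 0.005, 0.135], [-0.005, -0.072, -0.997, 1.407], [0.0, 0.0, 0.0, 1.0]] 484.6864978820893
wrist [[0.443, 0.862, 0.246, 0.192], [0.896, -0.425, -0.124, 0.546], [-0.002, 0.275, -0.961, 0.372], [0.0, 0.0, 0.0, 1.0]] 265.1326637484993
```

View pics/side0.png

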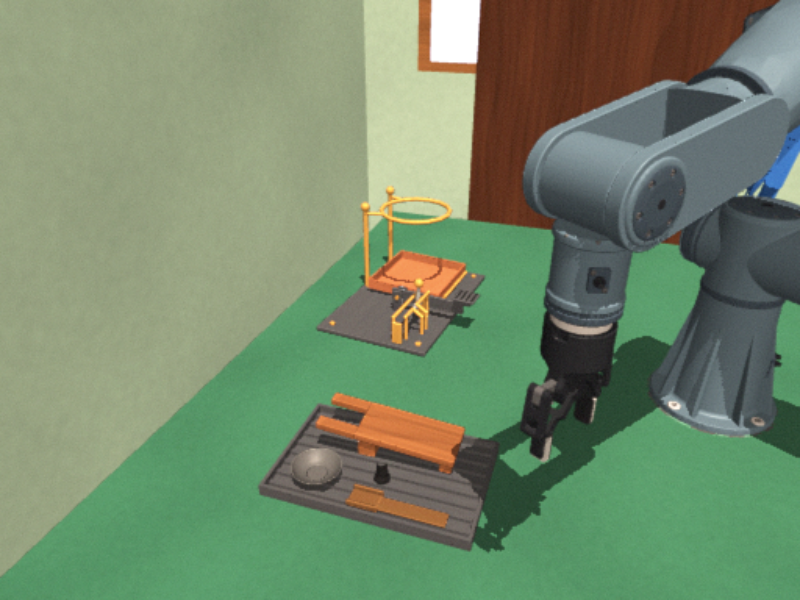

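View pics/top0.png

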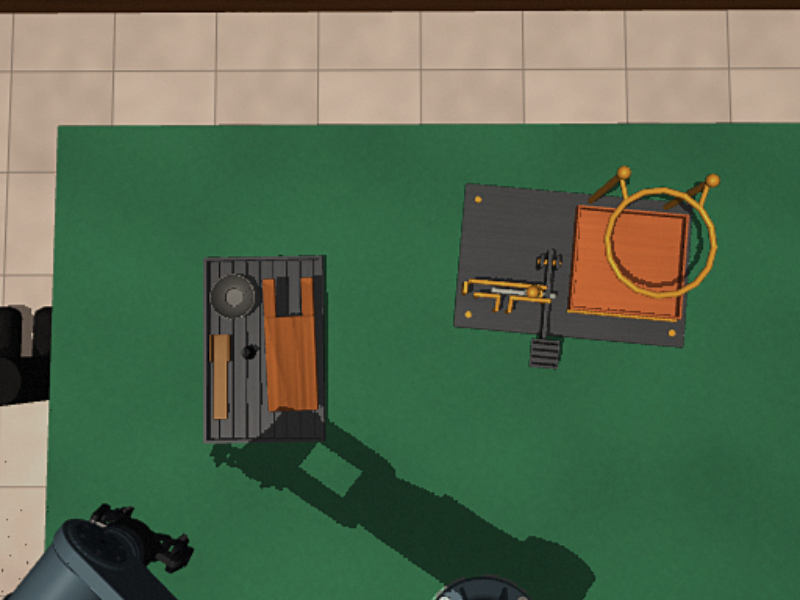

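The side view shows the stand with its knob at (418,283). In the top view the knob is at about (533,292), the notch bars are at about (497-512,305), the pedal is at (545,353), and the hoop is on the right at (661,242).

Run:
```python
from h import *
z=np.load('top0.npz');p,d,K,C=[z[k] for k in 'pdKC']
X=cloud(d,K,C)
hsv=cv2.cvtColor(p,cv2.COLOR_RGB2HSV)
roi=np.zeros(d.shape,bool);roi[110:240,270:470]=1
def plane(u,v,h):
    r=C[:3,:3]@np.array([(u-K[0,2])/K[0,0],(v-K[1,2])/K[1,1],1]);o=C[:3,3];return o+r*(h-o[2])/r[2]
# base: dark / non-green region at low height
g=(hsv[...,0]>50)&(hsv[...,0]<90)&(hsv[...,1]>80)
# base corners: use height 6..20mm
b=(roi&~g&(X[...,2]>0.006)&(X[...,2]<0.02)).astype(np.uint8)
b=cv2.morphologyEx(b,cv2.MORPH_CLOSE,np.ones((25,25)))
c=max(cv2.findContours(b,0,2)[0],key=cv2.contourArea)
r=cv2.minAreaRect(c);bp=cv2.boxPoints(r);print(r,bp.tolist())
W=np.array([plane(u,v,.012) for u,v in bp]);print(W.round(4).tolist(),np.linalg.norm(np.diff(W,axis=0),axis=1))
# knob: highest near (341,187)
s=X[175:200,330:352];print((s[...,2]*1000).round().astype(int).tolist()[4:20])
m=roi&(X[...,2]>.09)&(X[...,2]<.13);m[:, :320]=0;m[:,365:]=0;m[:170]=0;m[210:]=0
v,u=np.nonzero(m);print('knob px',u.mean(),v.mean(),len(u),X[m].mean(0),X[m].max(0),plane(u.mean(),v.mean(),.108))
crop=cv2.resize(p[160:245,285:370],(595,595),interpolation=cv2.INTER_CUBIC)
save('topc.png',crop)
z=np.load('side0.npz');q=z['p'];save('sidec.png',cv2.resize(q[165:235,190:320],(780,420),interpolation=cv2.INTER_CUBIC))
```

```text
((370.8025817871094, 169.57083129882812), (155.10328674316406, 92.75727081298828), 5.04245138168335) [[289.47467041015625, 208.9536590576172], [297.62744140625, 116.55538177490234], [452.1304931640625, 130.18800354003906], [443.97772216796875, 222.58627319335938]]
[[0.5624, 0.0498, 0.012], [0.832, 0.0242, 0.012], [0.7904, -0.4245, 0.012], [0.5223, -0.3928, 0.012]] [0.27076618 0.45060169 0.2698825 ]
[[11, 13, 10, 14, 11, 17, 9, 16, 9, 16, 10, 6, 8, 10, 16, 13, 5, 9, 50, 64, 65, 62], [14, 10, 14, 9, 10, 7, 13, 10, 14, 11, 10, 6, 13, 12, 8, 13, 11, 14, 49, 59, 65, 61], [72, 77, 70, 76, 75, 71, 70, 71, 11, 14, 16, 12, 11, 7, 16, 9, 11, 10, 47, 58, 65, 64], [75, 70, 71, 74, 71, 78, 81, 78, 78, 73, 68, 69, 70, 70, 70, 67, 71, 70, 74, 63, 55, 61], [77, 72, 73, 70, 71, 75, 70, 75, 108, 113, 119, 109, 112, 76, 70, 74, 75, 71, 74, 78, 69, 64], [13, 15, 15, 12, 10, 13, 9, 105, 116, 118, 117, 118, 118, 111, 71, 73, 68, 72, 72, 73, 62, 64], [50, 53, 10, 6, 9, 47, 58, 109, 110, 117, 118, 118, 122, 117, 112, 63, 62, 66, 51, 65, 60, 61], [54, 58, 56, 53, 54, 54, 57, 111, 119, 115, 119, 121, 121, 117
[... 242 characters left out ...]
6, 72, 71, 58, 50, 53, 112, 113, 117, 118, 120, 113, 61, 62, 63, 56, 59, 67, 65, 60], [74, 76, 76, 72, 77, 73, 75, 79, 75, 111, 112, 112, 108, 72, 75, 63, 58, 31, 60, 64, 67, 66], [74, 73, 75, 75, 75, 73, 73, 72, 74, 76, 74, 74, 70, 78, 70, 73, 74, 72, 68, 75, 69, 74], [16, 10, 12, 9, 13, 10, 73, 73, 67, 69, 70, 74, 71, 70, 73, 71, 70, 69, 76, 1407, 73, 69], [16, 12, 11, 13, 11, 14, 16, 11, 11, 8, 12, 15, 11, 10, 18, 21, 41, 70, 69, 71, 74, 76], [10, 7, 16, 12, 12, 14, 13, 15, 14, 13, 13, 10, 11, 13, 12, 16, 29, 49, 65, 66, 67, 11]]
knob px 340.3888888888889 186.38888888888889 54 [ 0.61868251 -0.08036469  0.11500898] [ 0.62844075 -0.07173075  0.12209782] [ 0.6192617  -0.08153516  0.108     ]
```

View pics/topc.png

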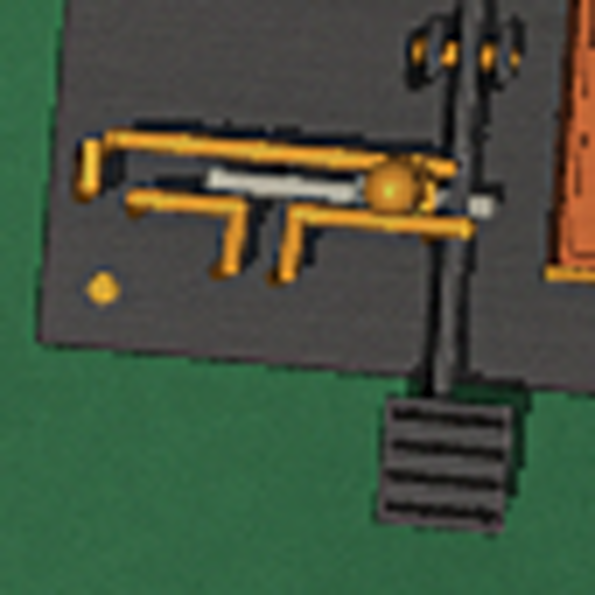

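View pics/sidec.png

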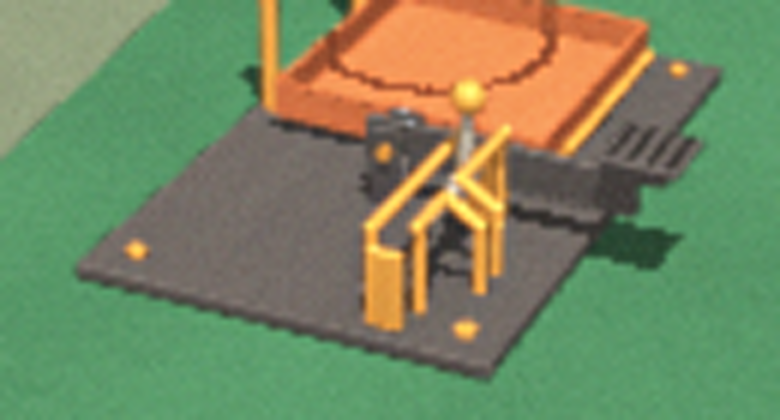

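```bash
python3 -m handwheel '[0,0,-1,0,0,-1, 0,0,-1,0,0,-1, 0,0,0,0,0,-1, 0,0,0,0,0,-1, 0,0,0,0,0,-1]'
python3 -m handwheel '[-0.6,-1,0,0,0,-0.33, -0.6,-1,0,0,0,0, -0.6,-1,0,0,0,0, -0.6,-1,0,0,0,0, -0.6,-1,0,0,0,0]'
for i in 1 2 ; do python3 -m handwheel '[-0.6,-1,0,0,0,0, -0.6,-1,0,0,0,0, -0.6,-1,0,0,0,0, -0.6,-1,0,0,0,0, -0.6,-1,0,0,0,0]'; done
```

```text
clock: 0.65
position: [0.2551, 0.5152, 0.2711]
orientation: [-180.0, -0.0, 173.8]
wrist_force: [-0.0, 1.1, -0.2]
gripper_width: 0.0852
grip_force: 0.0
clock: 1.15
position: [0.3058, 0.4092, 0.271]
orientation: [-180.0, -0.0, 175.0]
wrist_force: [-0.4, -0.1, -0.3]
gripper_width: 0.0855
grip_force: 0.0
clock: 1.65
position: [0.3568, 0.3044, 0.271]
orientation: [-180.0, -0.0, 175.0]
wrist_force: [0.0, 0.2, 0.4]
gripper_width: 0.0858
grip_force: 0.0
clock: 2.15
position: [0.4078, 0.1995, 0.2711]
orientation: [-180.0, -0.0, 175.0]
wrist_force: [0.5, 0.4, -1.4]
gripper_width: 0.0856
grip_force: 0.0
```

```bash
for i in 1 2 ; do python3 -m handwheel '[-0.85,-1,0,0,0,0, -0.85,-1,0,0,0,0, -0.85,-1,0,0,0,0, -0.85,-1,0,0,0,0, -0.85,-1,0,0,0,0]'; done
python3 -m handwheel '[-0.85,-1,0,0,0,0, -0.85,-1,0,0,0,0, 0,0,0,0,0,0, 0,0,0,0,0,0, 0,0,0,0,0,0]'
python3 - <<'E'
from h import *
p,d,K,C=snap('wrist'); np.savez('w1.npz',p=p,d=d,K=K,C=C)
X=cloud(d,K,C)
print(env.sense()['position'])
save('w1.png',cv2.resize(p,(800,600),interpolation=cv2.INTER_CUBIC))
m=(X[...,2]>.09)&(X[...,2]<.13)&(abs(X[...,0]-.62)<.04)&(abs(X[...,1]+.08)<.04)
v,u=np.nonzero(m);print(len(u),u.mean(),v.mean(),X[m].mean(0),X[m][:,2].max())
E
```

```text
clock: 2.65
position: [0.4839, 0.0925, 0.271]
orientation: [180.0, -0.0, 175.0]
wrist_force: [1.1, 0.7, -0.1]
gripper_width: 0.0854
grip_force: 0.0
clock: 3.15
position: [0.5599, -0.0146, 0.2709]
orientation: [180.0, -0.0, 175.0]
wrist_force: [0.1, -0.3, 0.0]
gripper_width: 0.0853
grip_force: 0.0
clock: 3.65
position: [0.5894, -0.0558, 0.271]
orientation: [180.0, -0.0, 175.0]
wrist_force: [-0.6, 1.4, 0.2]
gripper_width: 0.0854
grip_force: 0.0
[ 0.58941848 -0.05562489  0.27117913]
257 238.23346303501947 205.4124513618677 [ 0.61751004 -0.08023833  0.1136663 ] 0.11881616257182004
```

View pics/w1.png

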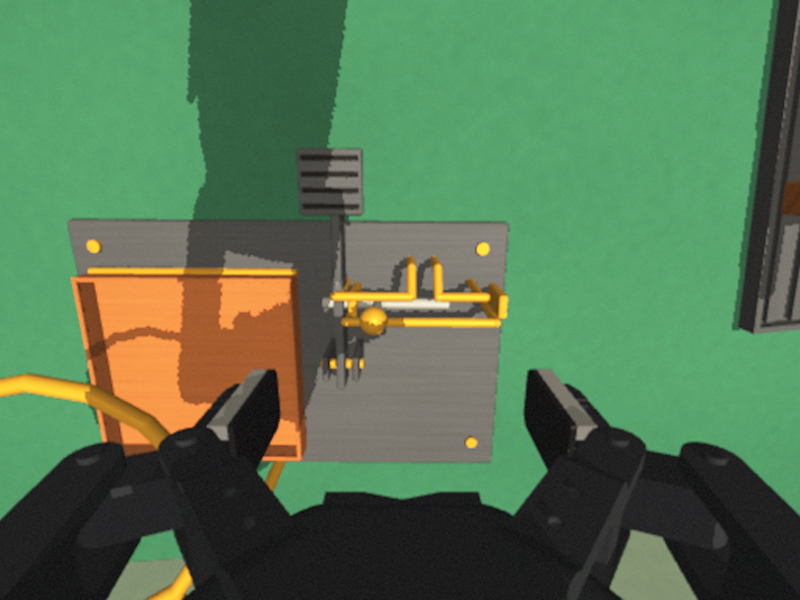

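Wrist view: the knob is at about (373,321) and the notch's side bars are at x ≈ 412 and 437, row ≈ 290. The rails run level, so the stand's yaw is about -5°.

```bash
cat >> h.py <<'E'
def ray(u,v,K,C):
    r=C[:3,:3]@np.array([(u-K[0,2])/K[0,0],(v-K[1,2])/K[1,1],1]);return C[:3,3],r/np.linalg.norm(r)
def onp(u,v,h,K,C):
    o,r=ray(u,v,K,C);return o+r*(h-o[2])/r[2]
def tri(a,b):
    A=0;y=0
    for o,r in (a,b):
        M=np.eye(3)-np.outer(r,r);A=A+M;y=y+M@o
    return np.linalg.solve(A,y)
E
python3 - <<'E'
from h import *
L=lambda n:[np.load(n)[k] for k in 'pdKC']
p,d,K,C=L('w1.npz');pt,dt,Kt,Ct=L('top0.npz')
X=cloud(d,K,C)
hsv=cv2.cvtColor(p,cv2.COLOR_RGB2HSV)
br=((hsv[...,0]>12)&(hsv[...,0]<32)&(hsv[...,1]>150)&(hsv[...,2]>90))
# scale 1.5625: rows ~ 168..184 for notch legs
for v in range(166,194): 
    u=np.nonzero(br[v,205:335])[0]+205
    print(v,[ (g[0],g[-1]) for g in np.split(u,np.nonzero(np.diff(u)>1)[0]+1)] if len(u) else [])
m=br&(X[...,2]>.09)&(X[...,2]<.13)&(abs(X[...,0]-.62)<.04)&(abs(X[...,1]+.08)<.04)
c,r=cv2.minEnclosingCircle(np.argwhere(m)[:,::-1].astype(np.float32));print('knob circle',c,r)
k=tri(ray(*c,K,C),ray(340.4,186.4,Kt,Ct));print('knob',k)
th=np.deg2rad(-5);R=np.array([[np.cos(th),-np.sin(th)],[np.sin(th),np.cos(th)]])
for u,v in [(412/1.5625,296/1.5625),(437/1.5625,296/1.5625)]:
    q=onp(u,v,.070,K,C);print(q,(R.T@(q-k)[:2]))
for u,v in [(285+240/7,160+207/7),(285+293/7,160+212/7)]:
    q=onp(u,v,.070,Kt,Ct);print('top',q,(R.T@(q-k)[:2]))
# pedal top
m=(X[...,2]>.07)&(X[...,2]<.1)&(X[...,0]<.57)&(X[...,0]>.45)&(abs(X[...,1]+.1)<.07);P=X[m]
print('pedal',len(P),np.median(P,0),P.min(0),P.max(0))
# rail direction
for u in (255,265,310,318): pass
E
```

```text
166 [(np.int64(260), np.int64(264)), (np.int64(276), np.int64(279))]
167 [(np.int64(261), np.int64(264)), (np.int64(276), np.int64(280))]
168 [(np.int64(261), np.int64(264)), (np.int64(276), np.int64(281))]
169 [(np.int64(261), np.int64(265)), (np.int64(277), np.int64(281))]
170 [(np.int64(260), np.int64(265)), (np.int64(277), np.int64(282))]
171 [(np.int64(261), np.int64(265)), (np.int64(277), np.int64(282))]
172 [(np.int64(261), np.int64(265)), (np.int64(277), np.int64(282))]
173 [(np.int64(261), np.int64(265)), (np.int64(277), np.int64(282))]
174 [(np.int64(261), np.int64(266)), (np.int64(278), np.int64(282))]
175 [(np.int64(261), np.int64(266)), (np.int64(278), np.int64(282))]
176 [(np.int64(261), np.int64(266)), (np.int64(278), np.int64(282))]
177 [(np.int64(261), np.int64(266)), (np.int64(278), np.int64(282))]
178 [(np.int64(222), np.int64(222)), (np.int64(261), np.int64(266)), (np.int64(278), np.int64(282))]
179 [(np.int64(222), np.int64(223)), (np.int64(261), np.int64(266)), (np.int64(278), np.int64(282)), (np.int64(300), np.int64(302))]
180 [(np.int64(222), np.int64(223)), (
[... 1677 characters left out ...]
.int64(246)), (np.int64(249), np.int64(250)), (np.int64(252), np.int64(256)), (np.int64(258), np.int64(263)), (np.int64(280), np.int64(324))]
193 [(np.int64(223), np.int64(228)), (np.int64(307), np.int64(324))]
knob circle (238.35293579101562, 205.0) 8.875432968139648
knob [ 0.61913213 -0.08114292  0.10765268]
[ 0.61243202 -0.0484832   0.07      ] [-0.00952109  0.03195149]
[ 0.6142803  -0.02716937  0.07      ] [-0.00953747  0.0533453 ]
top [ 0.61371943 -0.02942315  0.07      ] [-0.00989977  0.05105121]
top [ 0.611689   -0.05032273  0.07      ] [-0.01010096  0.03005421]
pedal 1772 [ 0.512668   -0.10475778  0.08013419] [ 0.48707228 -0.13200777  0.07611883] [ 0.5397516  -0.07818429  0.08327742]
```

```bash
python3 -m handwheel '[-0.32,-0.227,1,0,0,0, -0.32,-0.227,1,0,0,0, -0.32,-0.227,1,0,0,0, -0.32,-0.227,1,0,0,0, -0.31,-0.227,1,0,0,0]' 0.7
python3 -m handwheel '[0,0,1,0,0,0, 0,0,1,0,0,0, 0,0,1,0,0,0, 0,0,0.7,0,0,0, 0,0,0,0,0,0]'
python3 -m handwheel '[0,0,0,0,0,0, 0,0,0,0,0,0, 0,0,0,0,0,0, 0,0,0,0,0,0, 0,0,0,0,0,0]' 0
```

```text
clock: 4.2
position: [0.6196, -0.081, 0.1708]
orientation: [180.0, 0.0, 175.0]
wrist_force: [-0.9, 0.6, 0.1]
gripper_width: 0.0597
grip_force: 0.0
clock: 4.7
position: [0.6179, -0.0807, 0.0951]
orientation: [179.9, -0.2, 175.0]
wrist_force: [0.3, 0.5, -0.6]
gripper_width: 0.0599
grip_force: 0.0
clock: 5.2
position: [0.6208, -0.0811, 0.0992]
orientation: [179.9, 0.2, 175.0]
wrist_force: [0.4, 5.0, 5.6]
gripper_width: 0.0184
grip_force: 58.6
```

```bash
python3 -m handwheel '[0,0.3,0,0,0,0, 0,0.3,0,0,0,0, 0,0.3,0,0,0,0, 0,0.3,0,0,0,0, 0,0.3,0,0,0,0]'
python3 - <<'E'
from h import *
p,d,K,C=snap('wrist'); np.savez('w2.npz',p=p,d=d,K=K,C=C)
save('w2.png',cv2.resize(p,(800,600),interpolation=cv2.INTER_CUBIC)[150:550,150:700])
E
```

```text
clock: 5.7
position: [0.6235, -0.0535, 0.0992]
orientation: [-179.8, 0.2, 175.0]
wrist_force: [-1.0, -3.3, 5.6]
gripper_width: 0.0185
grip_force: 58.8
```

View pics/w2.png

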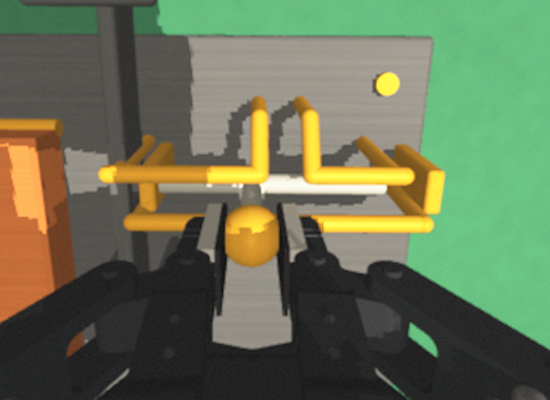

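The knob sits between the pads with the handle rod at x ≈ 250 in the crop. The notch's inner edges are at 268 and 305, so the rod needs roughly 15 mm more travel.

```bash
python3 -m handwheel '[0,0.25,0,0,0,0, 0,0.25,0,0,0,0, 0,0.2,0,0,0,0, 0,0,0,0,0,0, 0,0,0,0,0,0]'
python3 - <<'E'
from h import *
p,d,K,C=snap('wrist'); np.savez('w3.npz',p=p,d=d,K=K,C=C)
hsv=cv2.cvtColor(p,cv2.COLOR_RGB2HSV)
br=((hsv[...,0]>12)&(hsv[...,0]<32)&(hsv[...,1]>150)&(hsv[...,2]>90))
for v in range(190,232,3):
    u=np.nonzero(br[v])[0]
    print(v,[(int(g[0]),int(g[-1])) for g in np.split(u,np.nonzero(np.diff(u)>1)[0]+1)] if len(u) else [])
print(K[0,2],env.sense()['position'])
E
```

```text
clock: 6.25
position: [0.6247, -0.0396, 0.0992]
orientation: [-179.8, 0.2, 175.0]
wrist_force: [-0.2, -4.8, 5.3]
gripper_width: 0.0182
grip_force: 58.8
190 [(0, 51), (96, 100), (168, 176), (180, 190), (236, 246), (270, 279), (309, 319), (333, 341)]
193 [(0, 51), (96, 100), (164, 173), (177, 190), (236, 246), (270, 279), (311, 322), (333, 345)]
196 [(0, 53), (97, 101), (160, 169), (174, 190), (236, 246), (269, 280), (314, 325), (333, 348)]
199 [(0, 53), (97, 101), (152, 152), (157, 166), (170, 190), (236, 247), (269, 280), (316, 327), (332, 351)]
202 [(0, 51), (97, 102), (142, 247), (269, 288), (290, 290), (292, 292), (296, 296), (302, 304), (317, 355)]
205 [(0, 53), (98, 102), (138, 247), (269, 359)]
208 [(0, 53), (98, 102), (138, 246), (269, 339), (343, 359)]
211 [(0, 55), (99, 103), (105, 105), (140, 244), (271, 338), (344, 359)]
214 [(0, 56), (99, 103), (165, 187), (344, 359)]
217 [(0, 54), (100, 104), (166, 185), (344, 358)]
220 [(0, 55), (100, 104), (166, 183), (343, 357)]
223 [(0, 56), (101, 105), (166, 181), (330, 358)]
226 [(0, 57), (101, 105), (166, 178), (332, 357)]
229 [(0, 58), (102, 106), (163, 177), (248, 265), (334, 357)]
256.880211708407 [ 0.62470381 -0.03961578  0.09915724]
```

```bash
python3 -m handwheel '[0.35,0.03,0.02,0,0,0, 0.34,0,0.06,0,0,0, 0.33,0,0.1,0,0,0, 0.32,0,0.14,0,0,0, 0.3,0,0.18,0,0,0]'
```

```text
clock: 6.8
position: [0.5914, -0.0364, 0.0909]
orientation: [-179.8, 0.1, 175.1]
wrist_force: [-18.4, -3.4, 30.2]
gripper_width: 0.014
grip_force: 30.1
```

Run:
```python
from h import *
p,d,K,C=snap('wrist'); np.savez('w4.npz',p=p,d=d,K=K,C=C)
s,ds,Ks,Cs=snap('side')
a=cv2.resize(p,(800,600),interpolation=cv2.INTER_CUBIC)[200:500,200:600]
b=cv2.resize(s[165:235,215:308],(400,300),interpolation=cv2.INTER_CUBIC)
save('w4.png',np.hstack([a,b])); e=env.sense(); print(e['position'],e['wrist_force'],e['gripper_width'])
```

```text
[ 0.59054199 -0.03500166  0.0884192 ] [ 0.40852376 -0.11502372 -0.6096332 ] 0.000343324304456534
```

View pics/w4.png

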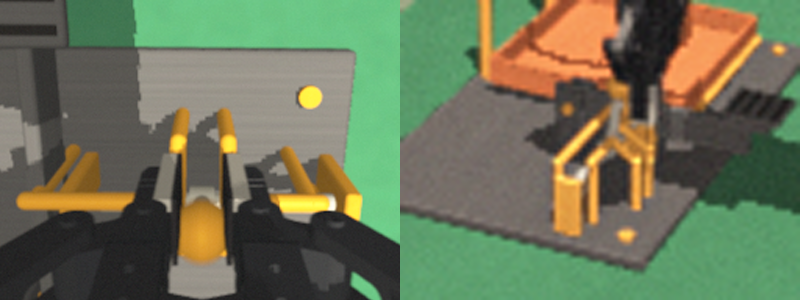

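The pads have slipped off: the knob (204,232 in the crop) is just behind the fingers and the grip has now closed empty. I'll check where the knob is now.

Run:
```python
from h import *
p,d,K,C=snap('wrist'); np.savez('w5.npz',p=p,d=d,K=K,C=C)
s,ds,Ks,Cs=snap('side'); t,dt,Kt,Ct=snap('top')
a=cv2.resize(p,(800,600),interpolation=cv2.INTER_CUBIC)[200:500,200:600]
b=cv2.resize(s[165:235,215:308],(400,300),interpolation=cv2.INTER_CUBIC)
save('w5.png',np.hstack([a,b])); e=env.sense(); print(e['position'],e['wrist_force'],e['gripper_width'])
```

```text
[ 0.59090511 -0.03456564  0.08740816] [-0.1329732  -0.03962224 -1.0098139 ] 5.0648980094957626e-05
```

View pics/w5.png

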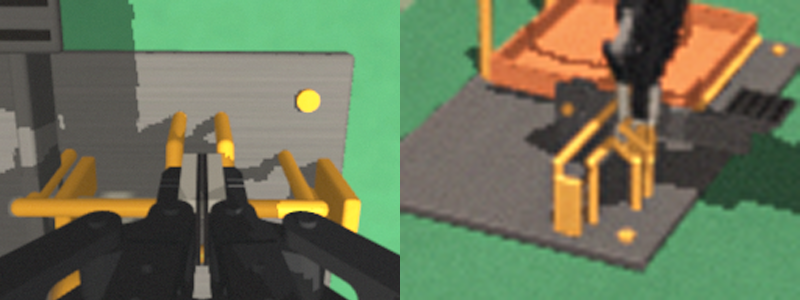

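```bash
python3 -m handwheel '[0,0,-1,0,0,0, 0,0,-1,0,0,0, 0,0,-1,0,0,0, 0,0,-1,0,0,0, 0,0,-1,0,0,0]'
python3 - <<'E'
from h import *
p,d,K,C=snap('wrist'); np.savez('w6.npz',p=p,d=d,K=K,C=C)
t,dt,Kt,Ct=snap('top')
a=cv2.resize(p,(800,600),interpolation=cv2.INTER_CUBIC)[150:550,150:550]
b=cv2.resize(t[150:235,285:370],(400,400),interpolation=cv2.INTER_CUBIC)
save('w6.png',np.hstack([a,b])); e=env.sense(); print(e['position'])
E
```

```text
clock: 7.55
position: [0.5909, -0.0344, 0.1878]
orientation: [180.0, -0.0, 175.0]
wrist_force: [0.5, -0.2, 0.1]
gripper_width: -0.0001
grip_force: 0.0
[ 0.59290299 -0.03496143  0.1903056 ]
```

View pics/w6.png

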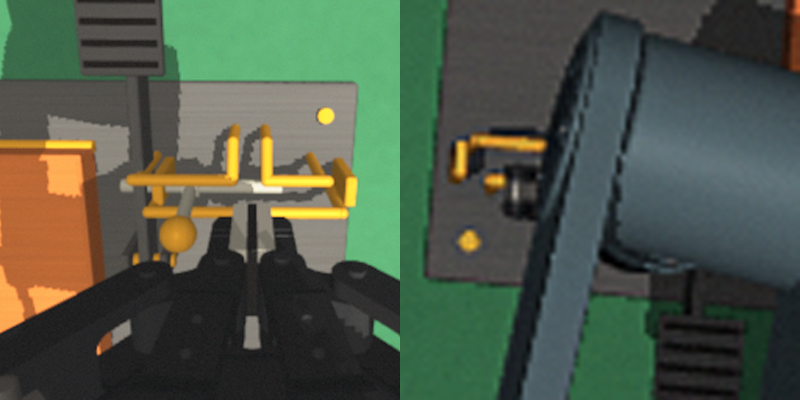

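The knob snapped home (crop 178,235) because the pinch was too near the fingertips. I'll re-grip with the grasp point at knob height.

```bash
python3 -m handwheel '[-0.52,-0.73,0,0,0,0, -0.52,-0.73,0,0,0,0, -0.51,-0.74,0,0,0,0, 0,0,0.6,0,0,0, 0,0,0.6,0,0,0]' 0.7
python3 -m handwheel '[0,0,1,0,0,0, 0,0,1,0,0,0, 0,0,1,0,0,0, 0,0,0.6,0,0,0, 0,0,0,0,0,0]'
python3 -m handwheel '[0,0,0,0,0,0, 0,0,0,0,0,0, 0,0,0,0,0,0, 0,0,0,0,0,0, 0,0,0,0,0,0]' 0
```

```text
clock: 8.15
position: [0.6177, -0.0819, 0.1615]
orientation: [180.0, -0.1, 174.9]
wrist_force: [-0.4, 0.2, -0.8]
gripper_width: 0.06
grip_force: 0.0
clock: 8.65
position: [0.6156, -0.0801, 0.088]
orientation: [179.9, -0.3, 175.0]
wrist_force: [0.1, -0.2, 0.5]
gripper_width: 0.0596
grip_force: 0.0
clock: 9.15
position: [0.6189, -0.0808, 0.0928]
orientation: [180.0, 0.1, 175.0]
wrist_force: [0.1, 3.2, 5.9]
gripper_width: 0.0169
grip_force: 57.8
```

```bash
python3 -m handwheel '[0,0.3,0,0,0,0, 0,0.3,0,0,0,0, 0,0.3,0,0,0,0, 0,0.3,0,0,0,0, 0,0.3,0,0,0,0]'
python3 -m handwheel '[0,0.25,0,0,0,0, 0,0.25,0,0,0,0, 0,0.2,0,0,0,0, 0,0,0,0,0,0, 0,0,0,0,0,0]'
cat > al.py <<'E'
from h import *
import sys
p,d,K,C=snap('wrist'); np.savez('wa.npz',p=p,d=d,K=K,C=C);X=cloud(d,K,C)
hsv=cv2.cvtColor(p,cv2.COLOR_RGB2HSV)
br=((hsv[...,0]>12)&(hsv[...,0]<32)&(hsv[...,1]>150)&(hsv[...,2]>90))
for v in range(180,262,4):
    u=np.nonzero(br[v,150:380])[0]+150
    gs=[(int(g[0]),int(g[-1])) for g in np.split(u,np.nonzero(np.diff(u)>1)[0]+1)] if len(u) else []
    print(v,[g+(round(float(np.median(X[v,g[0]:g[1]+1,2])),3),) for g in gs if g[1]-g[0]>2])
e=env.sense();print(e['position'],e['wrist_force'],e['gripper_width'])
E
python3 al.py
```

```text
clock: 9.65
position: [0.6216, -0.0531, 0.0928]
orientation: [-179.8, 0.2, 174.9]
wrist_force: [-0.7, -5.8, 4.8]
gripper_width: 0.017
grip_force: 58.0
clock: 10.15
position: [0.6229, -0.0387, 0.0928]
orientation: [-179.9, 0.2, 175.0]
wrist_force: [-0.5, -3.0, 5.9]
gripper_width: 0.0172
grip_force: 58.0
180 [(235, 245, 0.059), (269, 279, 0.059)]
184 [(235, 245, 0.06), (269, 279, 0.06)]
188 [(168, 175, 0.017), (235, 245, 0.062), (269, 279, 0.062), (310, 314, 0.014)]
192 [(166, 175, 0.024), (180, 187, 0.014), (235, 245, 0.064), (269, 279, 0.063), (309, 318, 0.026)]
196 [(163, 171, 0.035), (176, 187, 0.026), (235, 245, 0.065), (269, 279, 0.065), (311, 321, 0.036), (334, 344, 0.023)]
200 [(158, 167, 0.044), (171, 188, 0.035), (234, 245, 0.066), (268, 279, 0.066), (314, 325, 0.047), (334, 349, 0.033)]
204 [(153, 163, 0.055), (167, 188, 0.043), (234, 245, 0.068), (268, 279, 0.068), (316, 328, 0.056), (333, 353, 0.041)]
208 [(150, 245, 0.069), (268, 358, 0.034)]
212 [(150, 245, 0.072), (269, 361, 0.071)]
216 [(150, 244, 0.073), (270, 340, 0.073), (347, 361, 0.06)]
220 [(162, 184, 0.057), (347, 360, 0.06)]
224 [(162, 181, 0.058), (346, 360, 0.06)]
228 [(162, 178, 0.06), (331, 359, 0.051)]
232 [(162, 175, 0.06), (334, 359, 0.056)]
236 [(159, 173, 0.062), (336, 359, 0.06)]
240 [(153, 215, 0.069), (243, 249, 0.069), (264, 271, 0.068), (299, 351, 0.067)]
244 [(151, 214, 0.072), (243, 249, 0.072), (264, 271, 0.071), (300, 353, 0.071)]
248 [(152, 213, 0.073), (243, 249, 0.073), (264, 271, 0.073), (301, 353, 0.072)]
252 []
256 [(246, 267, 0.106)]
260 [(242, 271, 0.108)]
[ 0.62288916 -0.03871517  0.09281039] [-0.06010063 -3.22404382  5.49584714] 0.01699381258261411
```

Run:
```python
from h import *
for n in ['w3.npz','wa.npz']:
    z=np.load(n);p,d,K,C=[z[k] for k in 'pdKC'];X=cloud(d,K,C)
    hsv=cv2.cvtColor(p,cv2.COLOR_RGB2HSV)
    br=((hsv[...,0]>10)&(hsv[...,0]<32)&(hsv[...,1]>130)&(hsv[...,2]>60))
    m=br&(X[...,2]>.09)&(X[...,2]<.13);m[:,:230]=0;m[:,285:]=0
    v,u=np.nonzero(m);print(n,u.min(),u.max(),v.min(),v.max());P=X[m]
    A=np.c_[2*P,np.ones(len(P))];s=np.linalg.lstsq(A,(P**2).sum(1),rcond=None)[0];r=np.sqrt(s[3]+s[:3]@s[:3])
    print('sphere fit',s[:3],r,len(P))
    T=C@np.linalg.inv(np.array(viewer.camera_model('wrist')['hand_eye']))
    print('in tool',T[:3,:3].T@(s[:3]-T[:3,3]))
    # grey pads: tips
    g=(d>0)&(d<.2);Y=(X-T[:3,3])@T[:3,:3];q=Y[g&(abs(Y[...,1])<.03)&(abs(Y[...,0])<.03)];print('finger x range, z max',np.percentile(q[:,0],[2,98]),np.percentile(q[:,2],[50,98]))
```

```text
w3.npz 240 274 227 266
sphere fit [ 0.62307488 -0.03938082  0.10736032] 0.010375530411482302 1165
in tool [ 1.63054137e-03  2.82894513e-05 -8.20254919e-03]
finger x range, z max [-0.00375563  0.02101084] [-0.08045875  0.03864509]
wa.npz 240 274 240 293
sphere fit [ 0.63460472 -0.03918074  0.10517711] 0.011567425830085326 1182
in tool [-0.01174885  0.00051569 -0.01235116]
finger x range, z max [-0.01078143  0.02101334] [-0.07917576  0.03853429]
```

The sphere fit shows the knob leaning 12 mm off the pad centre (handle rattled to +x), so this pinch is bad. I'll return home, re-measure and re-grip, and this time tip by turning the tool about the pin's axis.

```bash
python3 -m handwheel '[0,-0.5,0,0,0,0, 0,-0.5,0,0,0,0, 0,-0.5,0,0,0,0, 0,-0.5,0,0,0,0, 0,-0.2,0,0,0,0]'
python3 -m handwheel '[0,0,0,0,0,0, 0,0,0,0,0,0, 0,0,-0.6,0,0,0, 0,0,-0.6,0,0,0, 0,0,0,0,0,0]' 0.7
cat > kn.py <<'E'
from h import *
p,d,K,C=snap('wrist'); X=cloud(d,K,C);np.savez('wk.npz',p=p,d=d,K=K,C=C)
hsv=cv2.cvtColor(p,cv2.COLOR_RGB2HSV)
br=((hsv[...,0]>10)&(hsv[...,0]<32)&(hsv[...,1]>130)&(hsv[...,2]>60))
m=(br&(X[...,2]>.06)&(X[...,2]<.125)&(d>0)).astype(np.uint8)
m=cv2.morphologyEx(m,cv2.MORPH_OPEN,cv2.getStructuringElement(2,(17,17)))
v,u=np.nonzero(m);print(u.min(),u.max(),v.min(),v.max());P=X[m>0]
A=np.c_[2*P,np.ones(len(P))];s=np.linalg.lstsq(A,(P**2).sum(1),rcond=None)[0];r=np.sqrt(s[3]+s[:3]@s[:3])
print('sphere',s[:3].round(4),r,len(P))
T=C@np.linalg.inv(np.array(viewer.camera_model('wrist')['hand_eye']))
print('in tool',(T[:3,:3].T@(s[:3]-T[:3,3])).round(4));e=env.sense();print(e['position'],e['wrist_force'])
E
python3 kn.py
```

```text
clock: 10.7
position: [0.6189, -0.0813, 0.0927]
orientation: [179.9, 0.2, 174.9]
wrist_force: [2.1, 10.8, 8.2]
gripper_width: 0.0169
grip_force: 58.4
clock: 11.2
position: [0.6196, -0.0816, 0.1183]
orientation: [-179.9, 0.3, 175.0]
wrist_force: [-0.1, -0.0, 0.8]
gripper_width: 0.0599
grip_force: 0.0
245 272 232 256
sphere [ 0.6391 -0.0828  0.0991] 0.021130872531564402 528
in tool [-0.0194  0.0006  0.0193]
[ 0.619068   -0.08147878  0.11723031] [ 0.11202789 -0.87608244 -0.43762218]
```

```bash
cat > fit.py <<'E'
from h import *
from scipy.optimize import least_squares
def fit(n):
    z=np.load(n);p,d,K,C=[z[k] for k in 'pdKC'];X=cloud(d,K,C)
    hsv=cv2.cvtColor(p,cv2.COLOR_RGB2HSV)
    br=((hsv[...,0]>10)&(hsv[...,0]<32)&(hsv[...,1]>130)&(hsv[...,2]>60))
    m=(br&(X[...,2]>.06)&(X[...,2]<.125)&(d>0)).astype(np.uint8)
    m=cv2.morphologyEx(m,cv2.MORPH_OPEN,cv2.getStructuringElement(2,(15,15)))
    v,u=np.nonzero(m);P=X[m>0];ax=C[:3,2]
    s=least_squares(lambda c:np.linalg.norm(P-c,axis=1)-.011,P.mean(0)+.006*ax,loss='soft_l1',f_scale=.001).x
    T=C@np.linalg.inv(np.array(viewer.camera_model('wrist')['hand_eye']))
    print(n,(u.min(),u.max(),v.min(),v.max()),len(P),s.round(4),'tool',(T[:3,:3].T@(s-T[:3,3])).round(4))
if __name__=='__main__':
    import sys
    for n in sys.argv[1:]: fit(n)
E
python3 fit.py w3.npz wa.npz wk.npz w6.npz w1.npz
```

```text
w3.npz (np.int64(240), np.int64(274), np.int64(230), np.int64(266)) 985 [ 0.6235 -0.0396  0.1065] tool [ 0.0012 -0.0001 -0.0074]
wa.npz (np.int64(155), np.int64(273), np.int64(236), np.int64(293)) 947 [ 0.6349 -0.0421  0.1057] tool [-0.0123 -0.0024 -0.0129]
wk.npz (np.int64(245), np.int64(273), np.int64(232), np.int64(264)) 672 [ 0.6306 -0.0817  0.106 ] tool [-0.0109  0.0009  0.0124]
w6.npz (np.int64(198), np.int64(216), np.int64(234), np.int64(256)) 320 [ 0.6309 -0.0818  0.1062] tool [-0.044  -0.0437  0.0816]fit.py:10: RuntimeWarning: Mean of empty slice.
  s=least_squares(lambda c:np.linalg.norm(P-c,axis=1)-.011,P.mean(0)+.006*ax,loss='soft_l1',f_scale=.001).x
  ret = um.true_divide(
Traceback (most recent call last):
  File "fit.py", line 15, in <module>
    for n in sys.argv[1:]: fit(n)
                           ~~~^^^
  File "fit.py", line 10, in fit
    s=least_squares(lambda c:np.linalg.norm(P-c,axis=1)-.011,P.mean(0)+.006*ax,loss='soft_l1',f_scale=.001).x
      ~~~~~~~~~~~~~^^^^^^^^^^^^^^^^^^^^^^^^^^^^^^^^^^^^^^^^^^^^^^^^^^^^^^^^^^^^^^^^^^^^^^^^^^^^^^^^^^^^^^^^
ValueError: Initial guess is outside of provided bounds
```

```bash
python3 -m handwheel '[-0.29,0.02,0,0,0,0, -0.28,0.03,0,0,0,0, 0,0,0.6,0,0,0, 0,0,0.58,0,0,0, 0,0,0,0,0,0]'
python3 -m handwheel '[0,0,0,0,0,0, 0,0,0,0,0,0, 0,0,0,0,0,0, 0,0,0,0,0,0, 0,0,0,0,0,0]' 0
python3 -m handwheel '[0,0.3,0,0,0,0, 0,0.3,0,0,0,0, 0,0.3,0,0,0,0, 0,0.3,0,0,0,0, 0,0.3,0,0,0,0]'
python3 -m handwheel '[0,0.25,0,0,0,0, 0,0.25,0,0,0,0, 0,0.17,0,0,0,0, 0,0,0,0,0,0, 0,0,0,0,0,0]'
python3 al.py; python3 fit.py wa.npz
```

```text
clock: 11.75
position: [0.6271, -0.0804, 0.0882]
orientation: [179.9, -0.3, 175.0]
wrist_force: [-0.8, 0.2, 0.2]
gripper_width: 0.0596
grip_force: 0.0
clock: 12.25
position: [0.6297, -0.0815, 0.0923]
orientation: [-180.0, 0.1, 175.0]
wrist_force: [-0.4, -0.9, 1.5]
gripper_width: 0.0186
grip_force: 58.5
clock: 12.75
position: [0.6325, -0.051, 0.0922]
orientation: [-180.0, 0.1, 175.0]
wrist_force: [-0.3, -5.2, 3.9]
gripper_width: 0.0184
grip_force: 58.9
clock: 13.25
position: [0.6336, -0.0377, 0.0922]
orientation: [-180.0, 0.1, 175.0]
wrist_force: [0.6, -4.7, 4.9]
gripper_width: 0.019
grip_force: 58.9
180 [(162, 171, 0.025), (177, 183, 0.014), (231, 242, 0.065), (266, 276, 0.065), (307, 317, 0.026)]
184 [(156, 167, 0.036), (171, 184, 0.027), (231, 242, 0.066), (266, 276, 0.067), (309, 320, 0.04), (333, 343, 0.023)]
188 [(150, 162, 0.048), (166, 184, 0.038), (231, 241, 0.068), (266, 276, 0.068), (312, 325, 0.051), (332, 348, 0.034)]
192 [(150, 185, 0.048), (231, 242, 0.07), (266, 277, 0.069), (315, 329, 0.062), (332, 354, 0.041)]
196 [(150, 242, 0.072), (266, 359, 0.071)]
200 [(150, 241
[... 248 characters left out ...]
053)]
220 [(157, 170, 0.06), (332, 358, 0.056)]
224 [(153, 167, 0.063), (335, 357, 0.06)]
228 [(150, 227, 0.071), (241, 249, 0.071), (264, 273, 0.071), (286, 351, 0.07)]
232 [(150, 226, 0.073), (241, 249, 0.072), (264, 273, 0.073), (287, 353, 0.072)]
236 [(150, 217, 0.072), (241, 262, 0.102), (264, 273, 0.072), (297, 351, 0.073)]
240 [(244, 269, 0.108)]
244 [(240, 273, 0.11)]
248 [(239, 274, 0.112)]
252 [(239, 275, 0.114)]
256 [(239, 275, 0.115)]
260 [(239, 275, 0.116)]
[ 0.6336393  -0.03775185  0.09225501] [ 0.50897309 -4.4103742   5.27628647] 0.01853881262485387
wa.npz (np.int64(151), np.int64(275), np.int64(222), np.int64(276)) 1182 [ 0.6346 -0.0388  0.1058] tool [-0.001  -0.001  -0.0135]
```

```bash
python3 -m handwheel '[0,-0.075,0,0,0,0, 0.15,0,0.005,0,-1,0, 0.15,0,0.005,0,-1,0, 0.15,0,0.005,0,-1,0, 0,0,0,0,0,0]'
python3 -m handwheel '[0.15,0,0.005,0,-1,0, 0.15,0,0.005,0,-1,0, 0.15,0,0.005,0,-1,0, 0,0,0,0,0,0, 0,0,0,0,0,0]'
```

```text
clock: 13.8
position: [0.6245, -0.0386, 0.0928]
orientation: [-180.0, 12.3, 175.0]
wrist_force: [-1.5, -4.6, 9.8]
gripper_width: 0.0185
grip_force: 59.5
clock: 14.3
position: [0.618, -0.0385, 0.0918]
orientation: [-179.9, 24.4, 174.9]
wrist_force: [-7.4, -3.3, 20.1]
gripper_width: 0.0182
grip_force: 61.6
```

```bash
python3 al.py; python3 fit.py wa.npz
python3 - <<'E'
from h import *
z=np.load('wa.npz');p=z['p'];s,_,_,_=snap('side')
a=cv2.resize(p[130:330,160:360],(400,400),interpolation=cv2.INTER_CUBIC)
b=cv2.resize(s[165:235,225:295],(400,400),interpolation=cv2.INTER_CUBIC)
save('w8.png',np.hstack([a,b]))
E
```

```text
180 [(157, 161, 0.04), (167, 186, 0.033), (233, 244, 0.06), (269, 281, 0.06), (317, 328, 0.04), (336, 355, 0.034)]
184 [(155, 160, 0.044), (165, 185, 0.038), (233, 244, 0.062), (270, 281, 0.062), (318, 357, 0.038)]
188 [(153, 158, 0.048), (163, 184, 0.044), (234, 244, 0.063), (270, 280, 0.063), (319, 358, 0.044)]
192 [(151, 156, 0.053), (162, 182, 0.048), (233, 244, 0.064), (269, 280, 0.065), (321, 360, 0.048)]
196 [(150, 154, 0.057), (160, 181, 0.052), (233, 244, 0.066), (269, 280, 0.066), (322, 336, 0.057), (346, 362, 0.052)]
200 [(159, 180, 0.056), (234, 244, 0.067), (270, 280, 0.067), (323, 333, 0.062), (349, 364, 0.057)]
204 [(150, 179, 0.059), (233, 244, 0.069), (270, 280, 0.069), (324, 335, 0.065), (349, 365, 0.06)]
208 [(150, 244, 0.07), (270, 342, 0.07), (348, 364, 0.06)]
212 [(150, 244, 0.072), (270, 362, 0.072)]
216 [(154, 175, 0.073), (185, 195, 0.072), (218, 240, 0.073), (274, 361, 0.072)]
220 [(160, 174, 0.06), (337, 359, 0.058)]
224 [(159, 170, 0.063), (339, 357, 0.061)]
228 [(157, 174, 0.065), (340, 350, 0.066)]
232 [(154, 226, 0.07), (241, 249, 0.07), (264, 273, 0.07), (287, 352, 0.07)]
236 [(154, 218, 0.072), (241, 249, 0.072), (253, 261, 0.098), (264, 273, 0.072), (296, 352, 0.072)]
240 [(243, 270, 0.102)]
244 [(240, 273, 0.105)]
248 [(174, 179, 0.046), (189, 193, 0.047), (239, 274, 0.107)]
252 [(173, 178, 0.051), (188, 193, 0.05), (239, 275, 0.109)]
256 [(173, 178, 0.054), (188, 193, 0.053), (239, 275, 0.111)]
260 [(239, 275, 0.112)]
[ 0.61823912 -0.03852533  0.0919315 ] [-6.16545052 -3.50345198 21.18073454] 0.01851475119846371
wa.npz (np.int64(136), np.int64(337), np.int64(200), np.int64(277)) 1695 [ 0.6117 -0.0393  0.104 ] tool [ 0.0006 -0.0013 -0.0136]
```

View pics/w8.png

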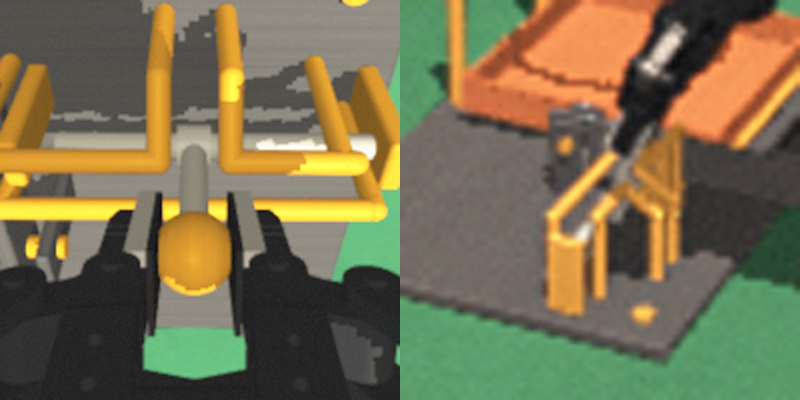

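The grip is centred and the rod (193 in the crop) is in the middle of the notch (170-220), so tipping works. I'll continue, easing off slightly along the handle.

```bash
python3 -m handwheel '[0.15,0,-0.1,0,-1,0, 0.15,0,-0.02,0,-1,0, 0.15,0,-0.02,0,-1,0, 0,0,0,0,0,0, 0,0,0,0,0,0]'
python3 -m handwheel '[0.15,0,-0.02,0,-1,0, 0.15,0,-0.02,0,-1,0, 0.15,0,-0.02,0,-1,0, 0,0,0,0,0,0, 0,0,0,0,0,0]'; python3 al.py|tail -1; python3 fit.py wa.npz
```

```text
clock: 14.9
position: [0.6073, -0.0375, 0.0882]
orientation: [-180.0, 36.3, 174.9]
wrist_force: [-8.3, -3.8, 15.1]
gripper_width: 0.0184
grip_force: 62.5
clock: 15.4
position: [0.6041, -0.033, 0.0868]
orientation: [179.1, 42.1, 174.7]
wrist_force: [-2.4, -15.3, -6.6]
gripper_width: 0.0184
grip_force: 62.6
[ 0.60421447 -0.03304121  0.08681092] [ -1.86069264 -14.56289699  -5.93130927] 0.018518877383220396
wa.npz (np.int64(131), np.int64(329), np.int64(214), np.int64(276)) 1636 [ 0.5947 -0.0328  0.0968] tool [ 0.0003 -0.0004 -0.0138]
```

```bash
python3 -c "
from h import *
e=env.sense();print(e['joints'].round(1),e['joint_torque'].round(1),e['position'],e['orientation'],e['torque'])"
```

```text
[ -20.2    8.9  125.8   68.5   11.6 -169.3] [  9.  -36.1 -26.    1.2   3.9   0. ] [ 0.60421447 -0.03304121  0.08681092] [179.1063684   42.09354657 174.70004705] [-1.93208025  1.27597718 -1.74530107]
```

Near the wrist singularity. The handle is at about 0.57 rad and well inside the notch, so I'll release it there and push it over from above if it drags.

```bash
python3 -m handwheel '[0,0,0,0,0,0, 0,0,0,0,0,0, 0,0,0,0,0,0, 0,0,0,0,0,0, 0,0,0,0,0,0]' 0.6; python3 al.py|tail -1; python3 fit.py wa.npz
python3 -c "
from h import *
print(env.sense()['joints'].round(1))"
```

```text
clock: 15.95
position: [0.6056, -0.0293, 0.0884]
orientation: [178.8, 42.2, 175.0]
wrist_force: [-0.6, 0.0, 1.3]
gripper_width: 0.0513
grip_force: 0.0
[ 0.60566231 -0.02946789  0.08852879] [0.46136812 0.55572337 0.44884061] 0.05116930086580023
wa.npz (np.int64(0), np.int64(323), np.int64(211), np.int64(331)) 1542 [ 0.5939 -0.0393  0.097 ] tool [ 0.0022 -0.0106 -0.0138]
[ -20.     8.8  125.7   68.4   12.  -169.2]
```

```bash
python3 -m handwheel '[0,-0.2,-1,0,0,0, 0,-0.2,-1,0,0,0, 0,0,-1,0,0,0, 0,0,-1,0,0,0, 0,0,-0.5,0,0,0]'
python3 -m handwheel '[0,0,0,0,1,0, 0,0,0,0,1,0, 0,0,0,0,1,0, 0,0,0,0,1,0, 0,0,0,0,1,0]' 0
python3 -m handwheel '[0,0,0,0,1,0, 0,0,0,0,1,0, 0,0,0,0,1,0, 0,0,0,0,1,0, 0,0,0,0,1,0]'
python3 -c "
from h import *
print(env.sense()['joints'].round(1))"
```

```text
clock: 16.5
position: [0.5442, -0.0343, 0.1562]
orientation: [178.9, 42.3, 175.0]
wrist_force: [-0.3, 0.7, 0.2]
gripper_width: 0.0512
grip_force: 0.0
clock: 17.0
position: [0.5446, -0.0343, 0.1554]
orientation: [179.1, 22.1, 175.4]
wrist_force: [0.5, 0.5, 0.9]
gripper_width: 0.0004
grip_force: 0.0
clock: 17.5
position: [0.5447, -0.0342, 0.1553]
orientation: [179.2, 2.1, 175.7]
wrist_force: [0.1, 0.1, -0.1]
gripper_width: 0.0
grip_force: 0.0
[ -16.8    9.9  102.     1.4   66.3 -103.1]
```

```bash
cp wa.npz wb.npz; python3 al.py|tail -1; python3 fit.py wa.npz
python3 -m handwheel '[-0.73,-0.03,0,0,0.5,0, -0.73,-0.03,0,0,0,0, -0.72,-0.03,0,0,0,0, 0,0,1,0,0,0, 0,0,1,0,0,0]'
python3 -m handwheel '[0,0,0.3,0,0,0, 0,0,0.3,0,0,0, 0,0,0.3,0,0,0, 0,0,0.2,0,0,0, 0,0,0,0,0,0]'
```

```text
[ 0.54594752 -0.0347442   0.15559119] [-0.90219091 -1.13831522  0.88816572] -0.00021720548967396782
clock: 18.05
position: [0.589, -0.0389, 0.1157]
orientation: [179.2, 0.4, 175.8]
wrist_force: [0.2, 1.0, 0.3]
gripper_width: 0.0
grip_force: 0.0
clock: 18.55
position: [0.5802, -0.0377, 0.1015]
orientation: [179.2, -0.9, 175.9]
wrist_force: [-62.6, 3.3, 81.7]
gripper_width: 0.0002
grip_force: 41.3fit.py:10: RuntimeWarning: Mean of empty slice.
  s=least_squares(lambda c:np.linalg.norm(P-c,axis=1)-.011,P.mean(0)+.006*ax,loss='soft_l1',f_scale=.001).x
  ret = um.true_divide(
Traceback (most recent call last):
  File "fit.py", line 15, in <module>
    for n in sys.argv[1:]: fit(n)
                           ~~~^^^
  File "fit.py", line 10, in fit
    s=least_squares(lambda c:np.linalg.norm(P-c,axis=1)-.011,P.mean(0)+.006*ax,loss='soft_l1',f_scale=.001).x
      ~~~~~~~~~~~~~^^^^^^^^^^^^^^^^^^^^^^^^^^^^^^^^^^^^^^^^^^^^^^^^^^^^^^^^^^^^^^^^^^^^^^^^^^^^^^^^^^^^^^^^
ValueError: Initial guess is outside of provided bounds
```

```bash
python3 -m handwheel '[0,0,-0.6,0,0,0, 0,0,-1,0,0,0, 0,0,-1,0,0,0, 0,0,-1,0,0,0, 0,0,-1,0,0,0]'
python3 - <<'E'
from h import *
w=np.load('wa.npz')
for tag,(p,d,K,C) in {'before':[w[k] for k in 'pdKC'],'now':snap('wrist')}.items():
    X=cloud(d,K,C);np.savez('wc.npz',p=p,d=d,K=K,C=C)
    hsv=cv2.cvtColor(p,cv2.COLOR_RGB2HSV)
    br=((hsv[...,0]>10)&(hsv[...,0]<32)&(hsv[...,1]>130)&(hsv[...,2]>60)&(d>0))
    m=(br&(X[...,2]>.05)&(X[...,2]<.135)&(abs(X[...,0]-.6)<.08)&(abs(X[...,1]+.05)<.1)).astype(np.uint8)
    m=cv2.morphologyEx(m,cv2.MORPH_OPEN,cv2.getStructuringElement(2,(13,13)))
    n,l,st,ce=cv2.connectedComponentsWithStats(m)
    for i in range(1,n): print(tag,st[i].tolist(),ce[i].round(1),np.median(X[l==i],0).round(4),X[l==i][:,2].max())
print(env.sense()['position'])
E
```

```text
clock: 19.05
position: [0.5877, -0.0398, 0.187]
orientation: [179.2, 0.3, 175.8]
wrist_force: [0.1, 0.2, -1.3]
gripper_width: -0.0001
grip_force: 0.0
now [244, 188, 21, 25, 409] [253.3 199.9] [ 0.5885 -0.0416  0.1031] 0.10704607101285155
[ 0.58973786 -0.04030121  0.19092183]
```

The knob barely moved, at about (0.591,-0.041). I had pressed along the handle from its -x side. I'll go down behind it (+x side) and sweep toward -x.

```bash
python3 -m handwheel '[-0.6,0,0,0,0,0, -0.6,0,0,0,0,0, -0.57,0,0.4,0,0,0, 0,0,1,0,0,0, 0,0,1,0,0,0]'
python3 -m handwheel '[0,0,1,0,0,0, 0,0,1,0,0,0, 0,0,0.6,0,0,0, 0,0,0.3,0,0,0, 0,0,0,0,0,0]'
```

```text
clock: 19.6
position: [0.6239, -0.0419, 0.1376]
orientation: [179.2, 0.3, 175.8]
wrist_force: [0.2, 0.1, 0.2]
gripper_width: 0.0002
grip_force: 0.0
clock: 20.1
position: [0.6233, -0.0409, 0.0792]
orientation: [179.1, 0.2, 175.7]
wrist_force: [0.3, 1.1, -0.5]
gripper_width: -0.0003
grip_force: 0.0
```

```bash
python3 -m handwheel '[0.25,0,-0.05,0,0,0, 0.25,0,0,0,0,0, 0.2,0,0,0,0,0, 0.2,0,0,0,0,0, 0,0,0,0,0,0]'
```

```text
clock: 20.6
position: [0.6051, -0.0397, 0.081]
orientation: [179.2, 0.2, 175.7]
wrist_force: [0.7, -0.7, -1.0]
gripper_width: -0.0002
grip_force: 0.0
```

```bash
python3 -m handwheel '[0.2,0,0.05,0,0,0, 0.2,0,0.05,0,0,0, 0.2,0,0.05,0,0,0, 0,0,0,0,0,0, 0,0,0,0,0,0]'
```

```text
clock: 21.1
position: [0.5945, -0.039, 0.078]
orientation: [179.2, 0.3, 175.7]
wrist_force: [4.1, 0.4, -1.2]
gripper_width: 0.0001
grip_force: 1.7
```

```bash
python3 -m handwheel '[0.1,0,0.05,0,0,0, 0.1,0,0.05,0,0,0, 0,0,0,0,0,0, 0,0,0,0,0,0, 0,0,0,0,0,0]'
```

```text
clock: 21.6
position: [0.5939, -0.0391, 0.0778]
orientation: [179.2, 0.8, 175.7]
wrist_force: [12.3, 0.4, -0.5]
gripper_width: -0.0004
grip_force: 5.4
```

```bash
python3 -m handwheel '[-0.3,0,0,0,0,0, 0,0,-1,0,0,0, 0,0,-1,0,0,0, 0,0,-1,0,0,0, 0,0,-1,0,0,0]'
python3 -m handwheel '[0,0,-1,0,0,0, 0,0,-1,0,0,0, 0,0,0,0,0,0, 0,0,0,0,0,0, 0,0,0,0,0,0]'
cat > kp.py <<'E'
from h import *
from scipy.optimize import least_squares
p,d,K,C=snap('wrist');X=cloud(d,K,C);np.savez('wd.npz',p=p,d=d,K=K,C=C)
hsv=cv2.cvtColor(p,cv2.COLOR_RGB2HSV)
br=((hsv[...,0]>10)&(hsv[...,0]<32)&(hsv[...,1]>130)&(hsv[...,2]>60)&(d>0))
m=(br&(X[...,2]>.05)&(X[...,2]<.135)&(abs(X[...,0]-.6)<.08)&(abs(X[...,1]+.05)<.1)).astype(np.uint8)
m=cv2.morphologyEx(m,cv2.MORPH_OPEN,cv2.getStructuringElement(2,(13,13)))
n,l,st,ce=cv2.connectedComponentsWithStats(m)
for i in range(1,n):
    P=X[l==i];c=least_squares(lambda c:np.linalg.norm(P-c,axis=1)-.011,P.mean(0)+.006*C[:3,2],loss='soft_l1',f_scale=.001).x
    print(st[i].tolist(),ce[i].round(1),'centre',c.round(4),'tilt',np.arctan2(.625-c[0],c[2]-.05).round(2),'r',np.hypot(.625-c[0],c[2]-.05).round(4))
e=env.sense();print(e['position'],e['joints'].round(1))
E
python3 kp.py
```

```text
clock: 22.1
position: [0.5941, -0.0399, 0.1557]
orientation: [179.1, 0.0, 175.7]
wrist_force: [0.0, -0.0, 0.0]
gripper_width: -0.0002
grip_force: 0.0
clock: 22.6
position: [0.594, -0.0404, 0.1939]
orientation: [179.1, 0.0, 175.7]
wrist_force: [-0.2, -1.0, -0.3]
gripper_width: 0.0001
grip_force: 0.0
[ 0.59407712 -0.0403784   0.19385457] [ -15.8   14.9   91.1    0.9   74.1 -101.8]
```

```bash
sed -i 's/(13,13)/(9,9)/; s/>.05)&(X/>.03)\&(X/' kp.py; sed -i 's/n,l,st,ce=/print("brass hi",[X[br\&(X[...,2]>.08)\&(X[...,2]<.13)\&(abs(X[...,0]-.59)<.08)\&(abs(X[...,1]+.05)<.1)].round(3)[::15].tolist()]);n,l,st,ce=/' kp.py; python3 kp.py
python3 - <<'E'
import cv2
from h import *
p=np.load('wd.npz')['p']; 
hsv=cv2.cvtColor(p,cv2.COLOR_RGB2HSV)
print(hsv[130:230:8,200:310:6,0])
print(hsv[130:230:8,200:310:6,2])
E
```

```text
brass hi [[[0.564, -0.04, 0.08], [0.566, -0.039, 0.081], [0.567, -0.038, 0.084], [0.568, -0.039, 0.083], [0.569, -0.04, 0.083], [0.569, -0.042, 0.084], [0.57, -0.046, 0.082], [0.571, -0.032, 0.083], [0.572, -0.036, 0.084], [0.572, -0.041, 0.085], [0.573, -0.047, 0.082], [0.574, -0.032, 0.085], [0.574, -0.036, 0.086], [0.575, -0.04, 0.086], [0.576, -0.044, 0.084], [0.578, -0.047, 0.08], [0.578, -0.032, 0.083], [0.578, -0.035, 0.086], [0.58, -0.035, 0.084], [0.581, -0.035, 0.083]]]
[246, 159, 21, 22, 376] [255.6 169.6] centre [ 0.5741 -0.0382  0.0749] tilt 1.12 r 0.0566
[184, 197, 28, 32, 445] [198.9 210.3] centre [ 0.6161 -0.1027  0.0672] tilt 0.48 r 0.0193
[243, 200, 9, 9, 57] [247. 204.] centre [ 0.6162 -0.0523  0.0625] tilt 0.61 r 0.0153
[296, 201, 10, 9, 66] [300.5 205. ] centre [0.6245 0.0046 0.0646] tilt 0.03 r 0.0146
[309, 201, 16, 30, 321] [316.4 214.8] centre [0.6311 0.0211 0.0571] tilt -0.71 r 0.0093
[ 0.59422988 -0.04043588  0.1940271 ] [ -15.8   14.9   91.1    0.9   74.1 -101.8]
[[10 18 68 69 69 68 69 69 68 68 69 68 68 68 69 68 69 69 69]
 [23 47 69 68 69 70 68 68 69 69 68 
[... 1039 characters left out ...]
  81 165 250 252 145 148 147 149 150 150 144
  252]
 [ 80 123 141 147 145 145  81  80 237 255 255 237 145 145 147 146 147 179
  249]
 [ 81 144 141 144 146 146 112  82 159 229 233 128 160 144 142 148 145 148
  147]
 [ 79 138 142 140 142 141  91  78 255 216 168 186 252 142 142 142 144 144
  145]
 [104 167 144 144 143 143  79  79 255 220 149 187 252 144 143  82 135 144
  143]
 [176 175 221 162 161 206 213 203 255 221  85 176 252 171 162 130 152 161
   93]
 [205 113 162 162 163 165 167 166 235 254 253 250 241 244 243 244 244 245
  248]
 [204  79  79  79  79  79  81  80  80  81  77  83  82  79  82  82 106 145
  128]
 [214 212 214 219 219 220 221 220 171 152 217 224 255 255 255 255 255 255
  255]]
```

The knob is at (0.574,-0.038,0.075), a tilt of about 1.1, so it's parked at its stop. Next is the pedal.

```bash
python3 -m handwheel '[0.97,-0.89,0,0,0,0, 0.97,-0.89,0,0,0,0, 0.97,-0.89,0,0,0,0, 0.96,-0.88,0,0,0,0, 0,0,0.6,0,0,0]'
python3 -m handwheel '[0,0,1,0,0,0, 0,0,1,0,0,0, 0,0,1,0,0,0, 0,0,1,0,0,0, 0,0,0.4,0,0,0]'
python3 -m handwheel '[0,0,0.3,0,0,0, 0,0,0.3,0,0,0, 0,0,0.3,0,0,0, 0,0,0.3,0,0,0, 0,0,0.3,0,0,0]'
```

```text
clock: 23.2
position: [0.5117, -0.1071, 0.1827]
orientation: [179.2, 0.2, 175.6]
wrist_force: [0.2, -0.7, -0.5]
gripper_width: -0.0003
grip_force: 0.0
clock: 23.7
position: [0.5117, -0.103, 0.0913]
orientation: [179.0, -0.0, 175.7]
wrist_force: [-0.2, 0.5, -0.0]
gripper_width: -0.0002
grip_force: 0.0
clock: 24.2
position: [0.5127, -0.1038, 0.0648]
orientation: [179.2, 0.1, 175.8]
wrist_force: [-7.5, -0.3, 6.1]
gripper_width: 0.0002
grip_force: 3.7
```

Pedal going down at ~8 N. Continue to about 34 mm.

```bash
python3 -m handwheel '[0,0,0.3,0,0,0, 0,0,0.3,0,0,0, 0,0,0.3,0,0,0, 0,0,0.2,0,0,0, 0,0,0.1,0,0,0]'
python3 -m handwheel '[0,0,0.1,0,0,0, 0,0,0.1,0,0,0, 0,0,0.1,0,0,0, 0,0,0,0,0,0, 0,0,0,0,0,0]'
```

```text
clock: 24.7
position: [0.5126, -0.1038, 0.0404]
orientation: [179.2, 0.1, 175.8]
wrist_force: [-6.0, -0.8, 4.6]
gripper_width: 0.0003
grip_force: 3.1
clock: 25.2
position: [0.5129, -0.1038, 0.0358]
orientation: [179.2, 0.1, 175.8]
wrist_force: [-10.0, 0.0, 14.8]
gripper_width: 0.0001
grip_force: 8.2
```

```bash
python3 -m handwheel '[0,0,0.1,0,0,0, 0,0,0.05,0,0,0, 0,0,0,0,0,0, 0,0,0,0,0,0, 0,0,0,0,0,0]'
```

```text
clock: 25.7
position: [0.5131, -0.1039, 0.0351]
orientation: [179.2, 0.1, 175.8]
wrist_force: [-20.0, 2.0, 36.8]
gripper_width: 0.0003
grip_force: 20.8
```

Firm stop. Retreat and check.

```bash
python3 -m handwheel '[0,0,-0.3,0,0,0, 0,0,-1,0,0,0, 0,0,-1,0,0,0, 0,0,-1,0,0,0, 0,0,-1,0,0,0]'
python3 -m handwheel '[0.5,0,-1,0,0,0, 0.5,0,-1,0,0,0, 0.5,0,-1,0,0,0, 0,0,0,0,0,0, 0,0,0,0,0,0]'
python3 kp.py | grep centre
python3 - <<'E'
from h import *
z=np.load('wd.npz');X=cloud(z['d'],z['K'],z['C'])
hsv=cv2.cvtColor(z['p'],cv2.COLOR_RGB2HSV)
th=np.deg2rad(-5);R=np.array([[np.cos(th),-np.sin(th)],[np.sin(th),np.cos(th)]])
L=(X[...,:2]-[.6215,-.0815])@R
m=(abs(L[...,0]+.107)<.018)&(abs(L[...,1]+.034)<.018)&(z['d']>.1)
print('pedal z',np.percentile(X[m][:,2],[10,50,90]))
o=(hsv[...,0]<14)&(hsv[...,1]>120)&(L[...,1]<-.05)&(X[...,2]<.2)&(X[...,2]>.005);P=X[o]
q=P[(P[:,2]<.16)];c=np.polyfit(L[o][P[:,2]<.16][:,0],q[:,2],1);print('pan slope',np.arctan(c[0]))
print(env.sense())
E
```

```text
clock: 26.2
position: [0.5136, -0.1048, 0.1187]
orientation: [179.2, 0.3, 175.7]
wrist_force: [0.4, -0.4, -0.9]
gripper_width: 0.0
grip_force: 0.0
clock: 26.7
position: [0.4835, -0.1035, 0.1777]
orientation: [179.2, 0.3, 175.7]
wrist_force: [-0.5, -0.4, 0.8]
gripper_width: 0.0001
grip_force: 0.0
pedal z [0.02829021 0.0326661  0.03753862]
pan slope 0.3590939768556166
{'clock': 26.75, 'joints': array([ -26.43517315,    3.17235356,  106.68920813,    0.91942029,
         70.23880655, -112.47712376]), 'dq': array([ 0.01995677,  1.14354745,  0.37375829,  0.00841293,  0.2124449 ,
       -0.12529944]), 'joint_torque': array([-5.93399236e-03, -3.69838178e+01, -3.36452293e+01,  6.51373551e-02,
       -1.62155366e-04, -8.00221605e-04]), 'position': array([ 0.48310018, -0.103249  ,  0.1768505 ]), 'orientation': array([179.1616901 ,   0.23567424, 175.72860615]), 'wrist_force': array([ 0.91004014, -0.12925169, -0.12872907]), 'torque': array([ 0.00708109, -0.05547733, -0.0182447 ]), 'grip_force': 0.0, 'gripper_width': -0.0001084739869281588}
```

Run:
```python
from h import *
for n in ['wrist','top','side']:
    p,d,K,C=snap(n);X=cloud(d,K,C);hsv=cv2.cvtColor(p,cv2.COLOR_RGB2HSV)
    br=(hsv[...,0]>10)&(hsv[...,0]<32)&(hsv[...,1]>130)&(d>.05)
    for t,c in {'parked':(.574,-.038,.075),'home':(.622,-.0815,.108)}.items():
        m=br&(np.linalg.norm(X-np.array(c),axis=-1)<.015);print(n,t,m.sum(),X[m].mean(0).round(3) if m.any() else '')
```

```text
wrist parked 16 [ 0.564 -0.036  0.074]
wrist home 0 
top parked 42 [ 0.573 -0.038  0.082]
top home 0 
side parked 28 [ 0.572 -0.031  0.079]
side home 0
```

The knob is still parked, the pedal is fully down and the robot is clear.

```bash
python3 -c "
from cell import order
print(order.sign_off())"
```

```text
the job is handed in; nothing more can be done
None
```

I handed the job in at about 27 s: the knob measured about 1.1 rad, parked in the notch, and the pedal was at its stop (about 33 mm) with the pan tipped. Two early grips slipped (the pin sprang home once), one press on the knob reached about 103 N at the wrist (under the 120 N limit), and I did not re-measure the boot tray afterwards, though the arm only passed high above it.

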